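# Level calibration of a quadcopter

## Task

Calibrate the quadcopter's level sensor: while it still sits on its stand, take the stylus out of its wooden block and press the small recessed button of the grey calibration box all the way down with the stylus tip, then put the stylus back fully home in its block and let it go. Then take the quadcopter by the battery pack on its top, lift it straight up about 10 cm clear of its stand, and hold it there still and level for at least two seconds; finish while still holding it in the air over the stand. Leave everything else on the bench where it is.

Things in the scene. Friction and masses are not known exactly. Their poses are not given: they have to be found in the camera images.
- drone: quadcopter, 0.35 to 0.6 kg; plywood frame of four-lobed hoops, radius up to 169 mm, 30 to 62 mm above its underside; motor shafts to 73 mm. Grip it by the black battery pack on its middle: 76 mm along x, 42 mm along y, 66 to 104 mm above the underside, on the origin axis; the tower below is narrower. Centre of mass on the axis, below the pack's middle. Origin: centre of the flat underside; z up.
- stand: fixed black stand on which the quadcopter sits loose: base 130 x 130 mm, square flat rubber top 110 x 110 mm, 40 mm above the bench. Origin: centre of its underside, on the bench; z up.
- cal_box: fixed grey calibration box, 80 mm along its x, 110 mm along its y, 45 mm high. Origin: centre of its underside, on the bench. On top: flat black window, black knob 12 mm high at x 22, y 32 mm, black rocker 5 mm high at x -22, y -30 mm, and one round 16 mm hole at x -18, y 28 mm with the button down inside it.
- cal_button (a joint): travel of the recessed spring button, m: 0 up, 0.004 fully down; it needs 1 N to start and 3 N fully down, and springs back.
- cal_button_top (a point): middle of the top of the white button, 13 mm diameter, which lies 8 mm below the top of the box (37 mm above the bench) in a 16 mm hole; it moves straight down. The hole goes on only as deep as 23 mm above the bench.
- holder: fixed wooden block, 56 x 56 mm, 60 mm high, with a vertical 14 mm through hole in its middle in which the stylus stands. Origin: centre of its underside, on the bench.
- stylus: loose aluminium stylus, 50 g, 116 mm long, upright in the block. Origin: its tip (lower end); z along the axis to its top. Tip 5 mm diameter up to 20 mm, widening to a 10 mm shaft from 26 to 50 mm, a collar 26 mm diameter from 50 to 55 mm, a round grip 16 mm diameter from 58 to 113 mm. Fully home, the collar rests on the block's top and the tip hangs 10 mm above the bench.
- screwdriver: a screwdriver with a grey handle, 170 mm long, lying on the bench. A bystander, to be left alone.
- spare_motor: a small dark motor, 27 mm diameter, 34 mm tall, standing on the bench. A bystander, to be left alone. Origin: centre of its underside.
- tape_roll: a flat paper-coloured roll of tape, 90 mm diameter, 24 mm high. A bystander, to be left alone. Origin: centre of its underside.
- transmitter: a black handheld radio transmitter with two sticks, 110 x 170 x 35 mm (65 mm over the sticks). A bystander, to be left alone. Origin: centre of its underside.
- spare_battery: a plain black battery pack lying on the bench, 76 x 42 x 38 mm. A bystander, to be left alone. Origin: centre of its underside.
- multimeter: a grey multimeter lying flat, 150 x 80 x 42 mm. A bystander, to be left alone. Origin: centre of its underside.
- mug: a white mug, 80 mm diameter, 90 mm tall. A bystander, to be left alone. Origin: centre of its underside.

How it is judged:
On the way, in this order (a step that is already met when the one before it is completed fails the run):
1. the stylus presses the recessed button fully down, the quadcopter still on its stand (value of joint cal_button above 0.003 m and contact force between stylus and cal_box above 0.5 N and distance of drone from where it was at the start of the episode below 0.02 m), for 0.05 s.
2. the stylus is back home in its block and released, the quadcopter still on its stand (horizontal distance between stylus and holder below 0.006 m and z of stylus in the frame of holder below 0.015 m and angle between stylus's own z axis and vertical below 0.15 rad and contact force between the fingers and stylus below 0.05 N and distance of drone from where it was at the start of the episode below 0.02 m), for 0.2 s.
3. the quadcopter is held still and level in the air over its stand for two seconds (z of drone in the frame of stand above 0.11 m and horizontal distance between drone and stand below 0.06 m and angle between drone's own z axis and vertical below 0.12 rad and linear speed of drone below 0.03 m/s and angular speed of drone below 0.2 rad/s and contact force between the fingers and drone above 1 N and contact force between drone and stand below 0.05 N and contact force between drone and cal_box below 0.05 N and contact force between drone and holder below 0.05 N and contact force between drone and stylus below 0.05 N), for 2 s.
At the end, for the whole second after the job is handed in: Quadcopter gripped in the air, untouched by else: underside 70 mm or more above the stand top, within 60 mm of its centre, 0.12 rad of level, under 0.03 m/s and 0.2 rad/s; stylus released in its block, within 6 mm of centre, 5 mm of home, 0.15 rad of upright (all of step 3 and horizontal distance between stylus and holder below 0.006 m and z of stylus in the frame of holder below 0.015 m and angle between stylus's own z axis and vertical below 0.15 rad and contact force between the fingers and stylus below 0.05 N); the arm keeps its last pose, push and grip.
It fails at once if a bystander is shoved more than 4 cm (distance of any of screwdriver, spare_motor, tape_roll, transmitter, spare_battery, multimeter, mug from where it was at the start of the episode above 0.04 m).
It fails at once if the quadcopter is tipped over (more than 0.6 rad) (angle between drone's own z axis and vertical above 0.6 rad).
It also fails if it takes over 67 s, if anything falls off the work surface, if the arm or the gripper's body presses on something with over 40 N, if the wrist force passes 120 N, or if a joint passes its speed limit or range.

## Robot

A 6-joint arm with a two-finger parallel gripper is mounted at the origin on the work surface. World frame = base frame: x ahead of the robot, y to its left, z up, the work surface at z = 0. Lengths are in m, angles in rad, forces in N, time in s.
With the tool pointing down it reaches from about 0.275 to 0.85 m from the base axis. Payload 19 kg.
Tool frame: the origin (TCP) lies on the centre line of the jaws, within the pads' length; the fingertips stand 8 mm ahead of it and the grasp point (between the pads) lies 11 mm behind it (manip.tips_ahead is the distance from the TCP to the fingertips, in m); z points along the fingers, y is the direction in which the jaws open and shut (so a half turn about z gives the same grasp; the last joint's range is limited). The gripper opens to 85 mm and grips with 20 to 120 N. Pads are 22 mm wide; open, the fingers measure 114 mm over their backs; the gripper's body (76 mm by 85 mm) begins 54 mm behind the grasp point. The pads swing forward as they close: fully open they stand 13 mm farther back than shut.
Start: joints at [1.206, 0.15, 1.437, -0, 1.554, -0.134], TCP at [0.132, 0.56, 0.212] pointing down, gripper open.
Joint ranges: [-2.8, 2.8], [-0.68, 2.1], [0.12, 2.68], [-1.39, 4.53], [0.16, 2.79], [-2.81, 2.81]. Speed limits (rad/s): [1.89, 1.89, 2.22, 3.01, 3.01, 3.01].

## Interface

Orientations are given as a unit quaternion [w, x, y, z].
In Python, from bench import manip gives the robot as it stands.
- The arm moves only by the shell command python3 -m pendant 'ROWS' [FORCE]. ROWS is JSON, a list that holds one entry, the list of rows, each a list of 5 numbers: the finger opening in mm, from 0 to 85.4, then the shift along the tool's x, y, z in mm, then the turn about the tool's z in rad. In form: [[[grip, dx, dy, dz, yaw], ...]]. A call has 1 to 10 rows; each row is the pose to reach, as a shift and turn from the pose commanded when the call began, along the tool's axes at that moment; what a row does not reach only later rows make up. A row lasts 1/12 s, in which the tool goes at most 41.7 mm and 7.16 degrees, less where a joint would pass 70% of its speed; a pose out of reach is approached as far as the arm can. A call with a gripper value outside its range is refused whole. The fingers move at their own pace and stop on an object; FORCE is the grip in N (left out, the last holds). Time passes only in rows, so rows that repeat a pose let the fingers close. It gives the time, the measured TCP pose, the force and the opening at its end, in the units of the state.
- manip.sense(): the state, without advancing time (a new reading comes with each control period).
- manip.get_image(name): name is "scene" or "top"; returns the picture (420x560x3 uint8, red, green, blue); there is no depth.
- manip.camera_params(name): a dict with "fx", "fy", "cx", "cy" (pixels), "dist" ([k1, k2, p1, p2, k3] as OpenCV has them; the pictures are not rectified), "R" (3x3) and "t" (3): a world point X has camera coordinates R X + t. Camera axes: x right, y down, z forward; pixel columns grow to the right and rows downward; lengths in m; the calibration is good to about 2 mm. A picture is of the moment at which its call begins. camera_params takes no time and is no camera call.
- manip.close_job(): hands the job in, once; it reports no verdict.
Trained networks look in the newest picture that a camera, given by its name, has taken for a name from the list of things; names that differ only in an ending like _2 or _b are one class to them, and where a whole thing is asked for, a point or a joint stands for the part that bears it (a point fixed in the world has none). Each returns a list of dicts, best first, with "conf" (0 to 1); they miss things now and then, are a little off and sometimes report something else, mostly with a low value. They report only what shows in the picture. A call takes as long as a camera call.
- manip.search_frame(camera, name): "bbox" ([left, top, width, height] in pixels, round what is visible of it).
The state is a dict: "time": time; "joint_positions": joint angles; "dq": joint speeds; "joint_efforts": joint torques, N m; "tool_pos": TCP position; "eef_rot": TCP orientation; "wrist_force": force on the tool from outside, world axes, zero at the start; "moment": the same for the moment, N m; "width": opening from 0.0 (shut) to 1.0 (fully open).
Only numpy, scipy, OpenCV 4.12 (cv2) and the standard library are available. Lean on these libraries where they do the work, as an engineer would, in place of code of your own. Each camera call takes 0.05 s, during which the arm holds its last target.

## Working session

There is one attempt and no reset: what is moved stays moved. The work goes in short steps, Python scripts to look and compute and a shell command to move; the robot and the scene stay as the last step left them, time stands still between calls to the robot, and variables do not carry over. Pictures are saved under pics/ and viewed, and the job is handed in when it is done.

```bash
mkdir -p pics
python3 - <<'E'
from bench import manip
import cv2
s=manip.sense()
for k in s: print(k,s[k])
print(manip.tips_ahead)
for c in("scene","top"):
    im=manip.get_image(c); cv2.imwrite(f"pics/{c}0.png",cv2.cvtColor(im,cv2.COLOR_RGB2BGR))
    print(c,manip.camera_params(c))
for c,ns in(("top",["drone","stand","cal_box","holder","stylus","cal_button_top"]),("scene",["drone","stylus","holder","cal_box"])):
    for n in ns: print(c,n,[(d['bbox'],round(d['conf'],2)) for d in manip.search_frame(c,n)[:2]])
print(manip.sense()["time"])
E
```

```text
time 0.0
joint_positions [ 1.20600696e+00  1.51002911e-01  1.43802567e+00 -4.27409503e-06
  1.55378603e+00 -1.33969997e-01]
dq [-0.00143525  0.00039752  0.00236293  0.00148266  0.00119447  0.00243167]
joint_efforts [-3.69770976e-03 -7.13067341e+01 -5.70853472e+01 -4.25638173e-04
  9.32876137e-03 -2.96289090e-05]
tool_pos [0.13145489 0.55950146 0.21176851]
eef_rot [-1.48720332e-04  1.15153600e-01  9.93347510e-01 -5.92604472e-04]
wrist_force [-0.8633139  -0.15988939  0.20364605]
moment [-0.00105987  0.02763592  0.07910249]
width 1.0013544235809122
0.008
scene {'fx': 446.9162184179742, 'fy': 446.9162184179742, 'cx': 291.3250428573145, 'cy': 203.22759029610583, 'dist': array([-0.01697189,  0.        ,  0.        ,  0.        ,  0.        ]), 'R': array([[ 0.73351625,  0.67964797,  0.00570404],
       [ 0.43054175, -0.45813955, -0.77765157],
       [-0.52591607,  0.57287589, -0.62866963]]), 't': array([-0.43516682, -0.18377624,  1.41249244])}
top {'fx': 400.85885070680445, 'fy': 400.85885070680445, 'cx': 282.12109916751155, 'cy': 206.00264272248862, 'dist': array([-0.03261857,  0.        ,  0.        ,  0.        ,  0.        ]), 'R': array([[-0.10235985, -0.99474677,  0.00114955],
       [-0.97402614,  0.09999291, -0.20316125],
       [ 0.20197905, -0.02191524, -0.97914462]]), 't': array([0.0511085 , 0.58183011, 1.1415547 ])}
top drone [([201.6, 155.0, 106.4, 105.6], 0.68)]
top stand [([228.5, 188.5, 48.1, 45.3], 0.55)]
top cal_box [([350.4, 213.4, 38.6, 31.9], 0.93)]
top holder [([305.2, 240.2, 16.6, 39.8], 0.71), ([346.8, 167.1, 29.9, 29.6], 0.61)]
top stylus []
top cal_button_top []
scene drone [([238.3, 151.9, 139.1, 86.9], 0.96), ([196.1, 274.7, 43.8, 43.3], 0.72)]
scene stylus [([212.0, 258.4, 14.0, 28.4], 0.79)]
scene holder [([198.3, 274.1, 40.2, 42.4], 0.94)]
scene cal_box [([144.5, 240.7, 59.0, 53.7], 0.89), ([301.2, 266.3, 15.3, 14.9], 0.35)]
0.6
```

View pics/top0.png

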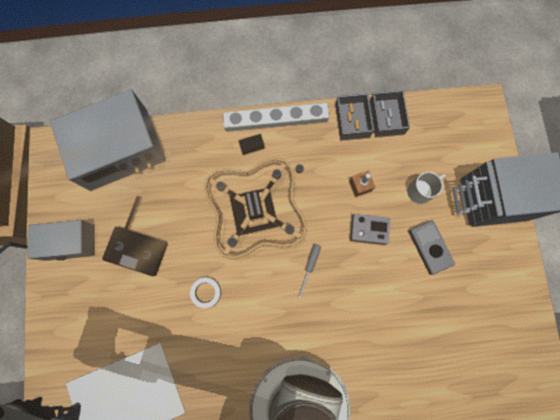

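View pics/scene0.png

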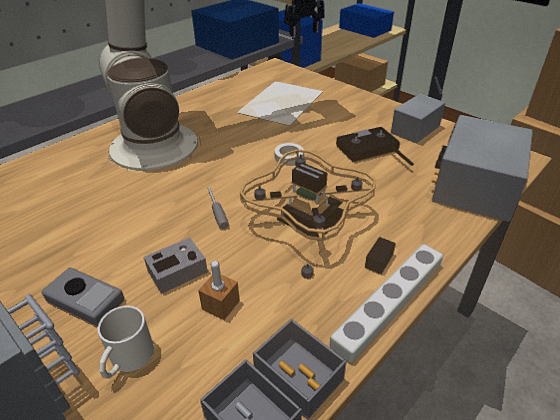

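Run:
```python
import cv2
a=cv2.imread("pics/top0.png")[130:290,160:420]; cv2.imwrite("pics/top0c.png",cv2.resize(a,None,fx=3,fy=3,interpolation=cv2.INTER_CUBIC))
a=cv2.imread("pics/scene0.png")[140:340,130:390]; cv2.imwrite("pics/scene0c.png",cv2.resize(a,None,fx=3,fy=3,interpolation=cv2.INTER_CUBIC))
```

```text
(no output)
```

View pics/top0c.png

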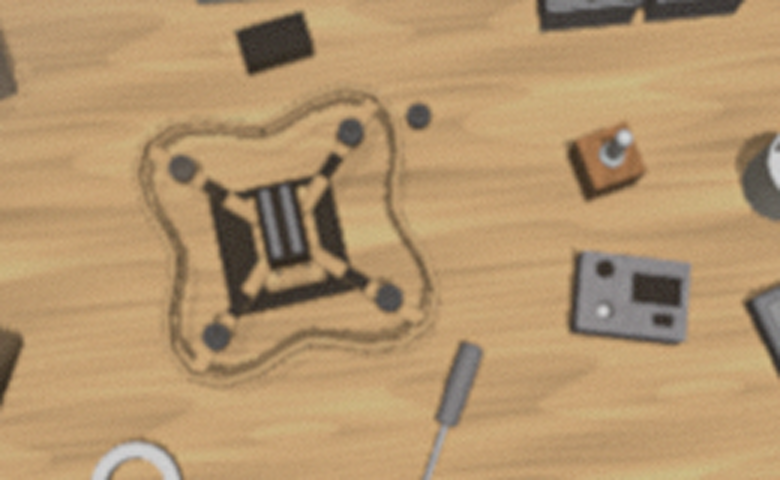

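View pics/scene0c.png

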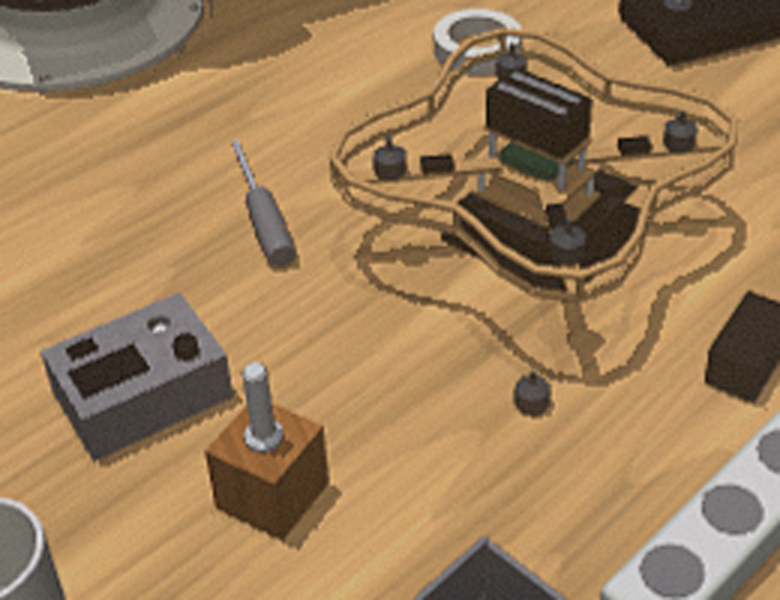

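The top view shows the robot base at the bottom. The stylus stands in the wooden block at (368,175), the white button is at (361,234), and the drone's battery is at about (254,204). Next I turn these pixels into positions using both views.

```bash
cat > h.py <<'E'
import numpy as np, cv2
from bench import manip
from scipy.optimize import least_squares
P={c:manip.camera_params(c) for c in("scene","top")}
def proj(c,X):
    p=P[c];K=np.array([[p['fx'],0,p['cx']],[0,p['fy'],p['cy']],[0,0,1.]])
    return cv2.projectPoints(np.atleast_2d(X).astype(float),cv2.Rodrigues(p['R'])[0],p['t'],K,p['dist'])[0][:,0]
def plane(c,uv,z):
    p=P[c];K=np.array([[p['fx'],0,p['cx']],[0,p['fy'],p['cy']],[0,0,1.]])
    n=cv2.undistortPoints(np.array([[uv]],float),K,p['dist'])[0,0]
    d=p['R'].T@np.array([n[0],n[1],1]);o=-p['R'].T@p['t']
    return o+d*(z-o[2])/d[2]
def tri(obs):
    f=lambda X:np.concatenate([proj(c,X)[0]-uv for c,uv in obs])
    r=least_squares(f,[.5,0,.05]);return r.x,r.fun
def tc(x,y): return (160+x/3-1/3,130+y/3-1/3)
def sc(x,y): return (130+x/3-1/3,140+y/3-1/3)
E
python3 - <<'E'
from h import *
np.set_printoptions(precision=4,suppress=True)
for n,t,s,z in [("stylustop",(624,135),(255,369),.126),("collar",(614,153),(263,436),.065),("button",(604,311),(158,326),.037),("knobtop",(605,267),(186,344),.057)]:
    print(n,tri([("top",tc(*t)),("scene",sc(*s))]),plane("top",tc(*t),z),plane("scene",sc(*s),z))
print("box corners top z45")
for q in [(578,250),(691,262),(686,341),(575,330)]: print(plane("top",tc(*q),.045))
for q in [(43,352),(178,295),(232,362),(98,410)]: print(' s',plane("scene",sc(*q),.045))
print("battery top z144")
for q in [(256,188),(296,181),(312,260),(274,267)]: print(plane("top",tc(*q),.144))
for q in [(487,88),(518,70),(592,105),(560,127)]: print(' s',plane("scene",sc(*q),.144))
print("stand top z40")
for q in [(208,195),(330,178),(366,286),(232,316)]: print(plane("top",tc(*q),.04))
E
```

```text
stylustop (array([ 0.6368, -0.2621,  0.1254]), array([ 0.1124,  0.0632,  0.0843, -0.0068])) [ 0.6369 -0.2617  0.126 ] [ 0.6371 -0.2626  0.126 ]
collar (array([ 0.6365, -0.2641,  0.0627]), array([-0.2488, -0.1402, -0.1853,  0.0152])) [ 0.6354 -0.2642  0.065 ] [ 0.6385 -0.2649  0.065 ]
button (array([ 0.4802, -0.237 ,  0.0393]), array([ 0.1019,  0.0519,  0.0841, -0.0042])) [ 0.4806 -0.2373  0.037 ] [ 0.4779 -0.236   0.037 ]
knobtop (array([ 0.5225, -0.2413,  0.0529]), array([ 0.0493,  0.0258,  0.0398, -0.0023])) [ 0.5219 -0.2402  0.057 ] [ 0.5261 -0.2435  0.057 ]
box corners top z45
[ 0.5438 -0.2182  0.045 ]
[ 0.5199 -0.3301  0.045 ]
[ 0.4414 -0.3127  0.045 ]
[ 0.4638 -0.2041  0.045 ]
 s [ 0.4464 -0.3133  0.045 ]
 s [ 0.4692 -0.2096  0.045 ]
 s [ 0.5541 -0.2258  0.045 ]
 s [ 0.5223 -0.3183  0.045 ]
battery top z144
[0.6162 0.0927 0.144 ]
[0.619  0.0549 0.144 ]
[0.5428 0.047  0.144 ]
[0.5398 0.0825 0.144 ]
 s [0.5496 0.0483 0.144 ]
 s [0.5505 0.0841 0.144 ]
 s [0.6249 0.0872 0.144 ]
 s [0.6255 0.0481 0.144 ]
stand top z40
[0.64   0.1493 0.04  ]
[0.6451 0.0235 0.04  ]
[ 0.53   -0.0017  0.04  ]
[0.5134 0.1348 0.04  ]
```

```bash
cat >> h.py <<'E'
from scipy.spatial.transform import Rotation as Ro
def go(x,y,z):
    s=manip.sense();q=s['eef_rot'];R=Ro.from_quat([q[1],q[2],q[3],q[0]]).as_matrix()
    d=R.T@(np.array([x,y,z])-s['tool_pos'])*1000
    print("t",round(s['time'],2),"pos",np.round(s['tool_pos'],4),"shift mm",np.round(d,1),"tooly",np.round(R[:,1],3),"z",np.round(R[:,2],3),"w",round(s['width'],3),"F",np.round(s['wrist_force'],1))
E
python3 -c "
from h import *
go(.637,-.263,.212)"
```

```text
t 0.6 pos [0.1315 0.5597 0.2124] shift mm [-6.803e+02 -6.852e+02  4.000e-01] tooly [ 0.229  0.973 -0.   ] z [-0. -0. -1.] w 0.997 F [-0.2  0.1 -0.1]
```

```bash
python3 -m pendant '[[[85,-28,-28,0,0],[85,-56,-56,0,0],[85,-84,-84,0,0],[85,-112,-112,0,0],[85,-140,-141,0,0],[85,-168,-169,0,0],[85,-196,-197,0,0],[85,-224,-225,0,0],[85,-252,-253,0,0],[85,-280,-282,0,0]]]' 60; python3 -m pendant '[[[85,-28,-28,0,0],[85,-56,-56,0,0],[85,-84,-84,0,0],[85,-112,-112,0,0],[85,-140,-141,0,0],[85,-168,-169,0,0],[85,-196,-197,0,0],[85,-224,-225,0,0],[85,-252,-253,0,0],[85,-280,-282,0,0]]]'; python3 -c "
from h import *
go(.637,-.263,.212)"
```

```text
time: 1.43
tool_pos: [0.3401, 0.2195, 0.2127]
eef_rot: [0.0, 0.115, 0.993, 0.0]
wrist_force: [1.4, 0.6, -0.2]
width: 1.0
time: 2.27
tool_pos: [0.5484, -0.1194, 0.2124]
eef_rot: [0.0, 0.115, 0.993, -0.0]
wrist_force: [0.4, 0.7, -0.4]
width: 0.995
t 2.27 pos [ 0.5484 -0.1194  0.2124] shift mm [-119.2 -119.5    0.5] tooly [ 0.229  0.973 -0.   ] z [ 0. -0. -1.] w 0.995 F [ 0.4  0.7 -0.4]
```

```bash
python3 -m pendant '[[[85,-30,-30,0,0],[85,-60,-60,0,0],[85,-90,-90,0,0],[85,-119,-119.5,0,0],[85,-119,-119.5,35,0],[85,-119,-119.5,62,0],[85,-119,-119.5,62,0]]]'
python3 - <<'E'
from h import *
for c in("scene","top"): cv2.imwrite(f"pics/{c}1.png",cv2.cvtColor(manip.get_image(c),cv2.COLOR_RGB2BGR))
a=cv2.imread("pics/top1.png")[130:250,280:440]; b=cv2.imread("pics/scene1.png")[200:320,140:300]
cv2.imwrite("pics/c1.png",np.hstack([cv2.resize(i,(400*1,300),interpolation=cv2.INTER_CUBIC) for i in(a,b)]))
go(.637,-.263,.089)
E
```

```text
time: 2.85
tool_pos: [0.6344, -0.2607, 0.1439]
eef_rot: [-0.004, 0.116, 0.993, 0.002]
wrist_force: [-1.4, 0.0, -1.1]
width: 0.992
t 2.95 pos [ 0.6359 -0.2607  0.1505] shift mm [-1.7 -2.  61.5] tooly [0.229 0.973 0.   ] z [-0.001  0.001 -1.   ] w 0.996 F [ 0.4 -0.8  2.1]
```

View pics/c1.png

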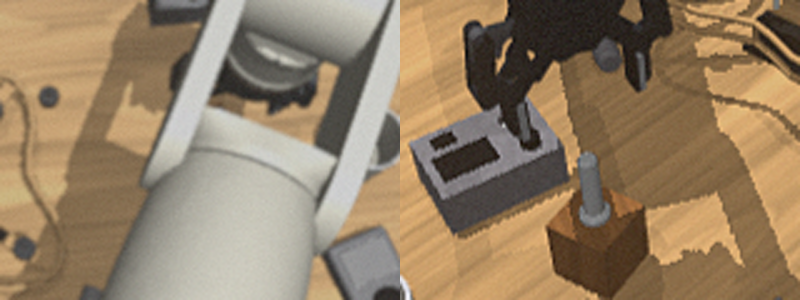

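Run:
```python
from h import *
print(proj("scene",[[.636,-.261,.142],[.636,-.261,.126],[.637,-.263,.0]]))
go(.637,-.263,.089)
cv2.imwrite("pics/scene2.png",cv2.cvtColor(manip.get_image("scene"),cv2.COLOR_RGB2BGR))
go(.637,-.263,.089)
```

```text
[[214.04281029 256.01404728]
 [214.91356545 261.92893554]
 [220.69496844 304.82550535]]
t 2.95 pos [ 0.6359 -0.2607  0.1505] shift mm [-1.7 -2.  61.5] tooly [0.229 0.973 0.   ] z [-0.001  0.001 -1.   ] w 0.996 F [ 0.4 -0.8  2.1]
t 3.0 pos [ 0.6365 -0.2608  0.1522] shift mm [-0.9 -2.  63.2] tooly [ 0.228  0.974 -0.   ] z [ 0.001 -0.001 -1.   ] w 0.996 F [0.3 0.4 1.2]
```

View pics/scene2.png

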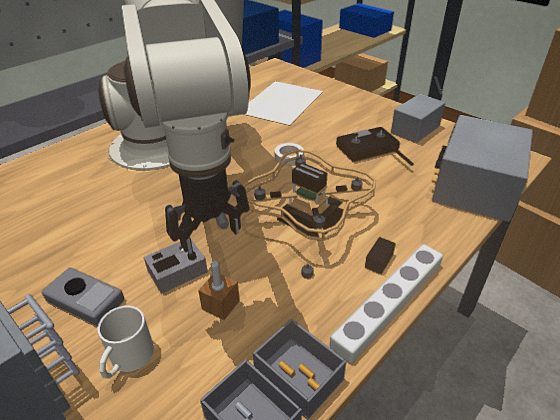

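Run:
```python
from h import *
d=np.array([.228,.974,0])
for z in(.15,.16,.17,.18):
  for k in(-.05,.05): print(z,k,proj("scene",np.array([.6365,-.2608,z])+k*d))
a=cv2.imread("pics/scene2.png")[160:320,140:300];cv2.imwrite("pics/c2.png",cv2.resize(a,(600,600),interpolation=cv2.INTER_CUBIC))
```

```text
0.15 -0.05 [[189.0156314  263.96308302]]
0.15 0.05 [[237.45130736 242.73563332]]
0.16 -0.05 [[188.24649812 260.13074883]]
0.16 0.05 [[237.08154818 238.93984113]]
0.17 -0.05 [[187.46550786 256.23781196]]
0.17 0.05 [[236.70639893 235.08721643]]
0.18 -0.05 [[186.67239086 252.28285567]]
0.18 0.05 [[236.32574387 231.1765034 ]]
```

View pics/c2.png

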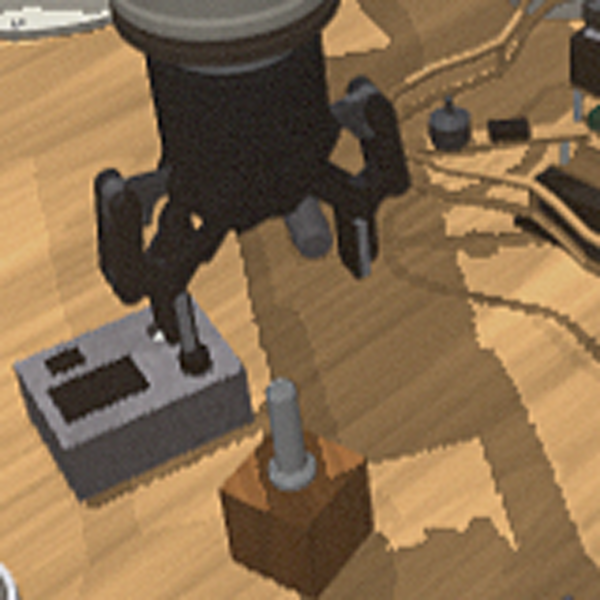

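Run:
```python
from h import *
a=cv2.imread("pics/top1.png")[140:200,330:420];cv2.imwrite("pics/c3.png",cv2.resize(a,(720,480),interpolation=cv2.INTER_CUBIC))
d=np.array([.228,.974,0])
for z in(.15,.18,.22):
  for k in(-.055,.055): print(z,k,(proj("top",np.array([.6365,-.2608,z])+k*d)-[330,140])*8)
```

```text
0.15 -0.055 [[468.39423493 278.85474357]]
0.15 0.055 [[158.17801752 240.26043007]]
0.18 -0.055 [[491.12189451 254.483361  ]]
0.18 0.055 [[172.6631683  214.88170019]]
0.22 -0.055 [[523.36236474 219.90295274]]
0.22 0.055 [[193.21307299 178.87099741]]
```

View pics/c3.png

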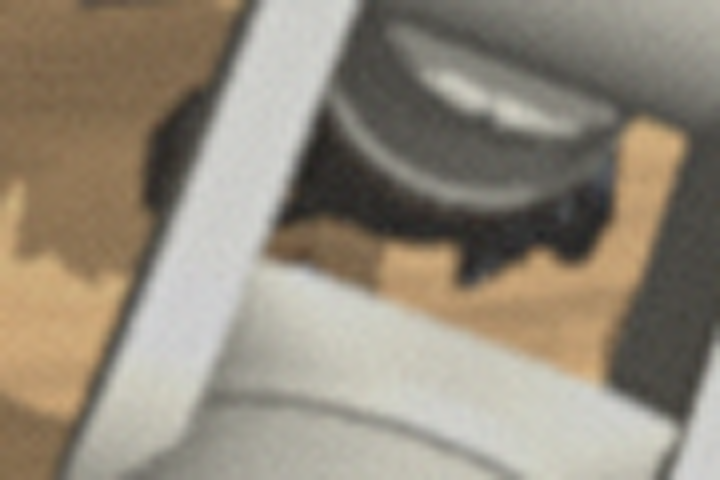

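```bash
python3 -m pendant '[[[85,0,0,0,0],[85,0,0,0,0]]]'; python3 -c "
from h import *
go(.637,-.263,.087)"
```

```text
time: 3.17
tool_pos: [0.6368, -0.2609, 0.1528]
eef_rot: [0.001, 0.115, 0.993, -0.001]
wrist_force: [0.5, 0.5, -0.8]
width: 0.997
t 3.17 pos [ 0.6368 -0.2609  0.1528] shift mm [-0.5 -1.9 65.8] tooly [ 0.228  0.974 -0.001] z [ 0.003 -0.002 -1.   ] w 0.997 F [ 0.5  0.5 -0.8]
```

```bash
python3 -m pendant '[[[85,0,-2,12,0],[85,0,-2,26,0],[85,0,-2,40,0],[85,0,-2,54,0],[85,0,-2,65,0],[85,0,-2,65,0]]]'
python3 - <<'E'
from h import *
go(.637,-.263,.087)
a=cv2.cvtColor(manip.get_image("scene"),cv2.COLOR_RGB2BGR)[160:320,140:300];cv2.imwrite("pics/c4.png",cv2.resize(a,(600,600),interpolation=cv2.INTER_CUBIC))
go(.637,-.263,.087)
E
```

```text
time: 3.67
tool_pos: [0.6348, -0.2625, 0.0828]
eef_rot: [-0.001, 0.115, 0.993, 0.001]
wrist_force: [-0.3, -0.1, 0.1]
width: 0.994
t 3.67 pos [ 0.6348 -0.2625  0.0828] shift mm [-2.3 -0.  -4.2] tooly [0.229 0.973 0.001] z [-0.003  0.001 -1.   ] w 0.994 F [-0.3 -0.1  0.1]
t 3.72 pos [ 0.6352 -0.2627  0.0843] shift mm [-1.8  0.1 -2.7] tooly [0.229 0.973 0.   ] z [-0.002  0.001 -1.   ] w 0.993 F [-0.6  0.2  0.2]
```

View pics/c4.png

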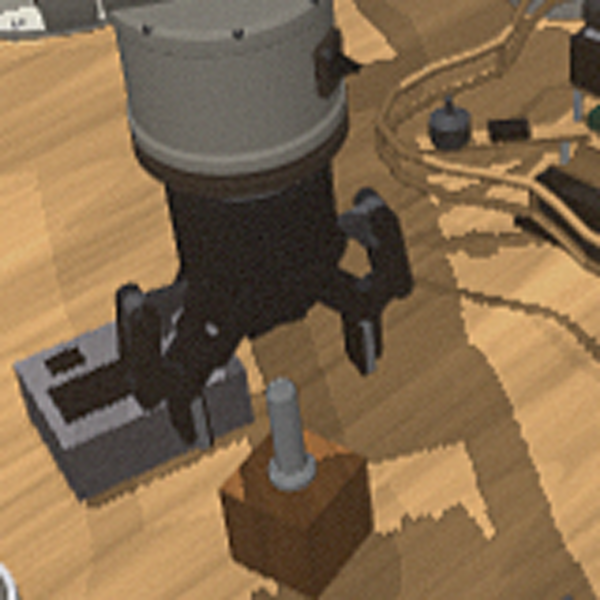

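Run:
```python
from h import *
T=cv2.cvtColor(manip.get_image("top"),cv2.COLOR_RGB2BGR);S=cv2.cvtColor(manip.get_image("scene"),cv2.COLOR_RGB2BGR)
cv2.imwrite("pics/top5.png",T);cv2.imwrite("pics/scene5.png",S)
cv2.imwrite("pics/c5.png",cv2.resize(T[140:210,330:420],(720,560),interpolation=cv2.INTER_CUBIC))
cv2.imwrite("pics/c5s.png",cv2.resize(S[230:300,170:260],(720,560),interpolation=cv2.INTER_CUBIC))
go(.637,-.263,.087)
```

```text
t 3.82 pos [ 0.636  -0.2631  0.0862] shift mm [-1.   0.3 -0.8] tooly [ 0.229  0.973 -0.   ] z [ 0.001 -0.001 -1.   ] w 0.996 F [-0.2  0.2  0.8]
```

View pics/c5.png

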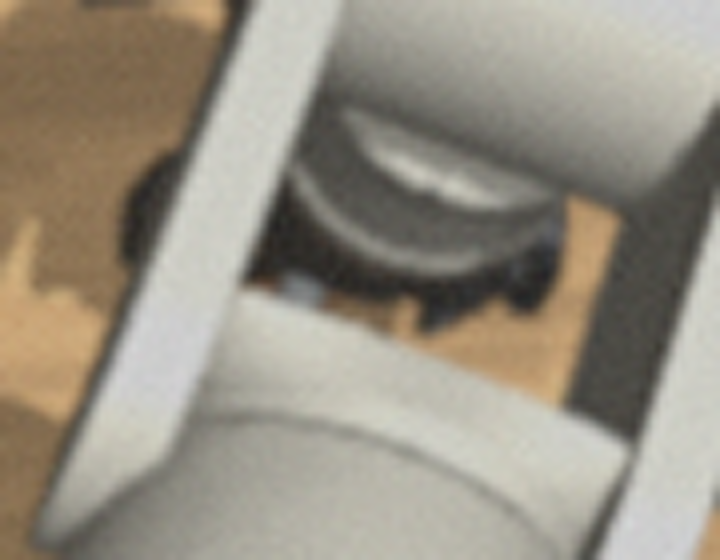

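View pics/c5s.png

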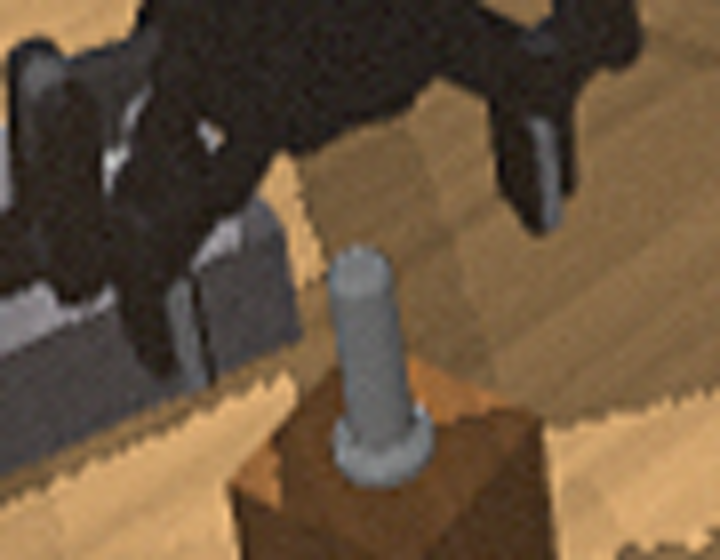

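Run:
```python
from h import *
print(tri([("top",(383,180.6)),("scene",(191,277))]))
for z in (.08,.089,.1,.11):
  print(z,[plane("scene",u,z).round(4) for u in [(191,277.3),(237.9,259)]],plane("top",(383,180.6),z).round(4), np.mean([plane("scene",u,z) for u in [(191,277.3),(237.9,259)]],0).round(4))
d=np.array([.228,.974,0])
C=np.array([.6368,-.263,.0])
for z in(.089,.1,.11): print(z,[(proj("scene",C+[0,0,z]+k*d)).round(1) for k in(-.045,0,.045)])
```

```text
(array([ 0.61930042, -0.30773392,  0.10885493]), array([-0.11035363, -0.05726501, -0.07957424,  0.0045668 ]))
0.08 [array([ 0.5965, -0.295 ,  0.08  ]), array([ 0.6267, -0.1984,  0.08  ])] [ 0.6262 -0.3164  0.08  ] [ 0.6116 -0.2467  0.08  ]
0.089 [array([ 0.6038, -0.2991,  0.089 ]), array([ 0.6336, -0.2038,  0.089 ])] [ 0.624  -0.3138  0.089 ] [ 0.6187 -0.2515  0.089 ]
0.1 [array([ 0.6128, -0.3041,  0.1   ]), array([ 0.6421, -0.2104,  0.1   ])] [ 0.6213 -0.3106  0.1   ] [ 0.6274 -0.2572  0.1   ]
0.11 [array([ 0.6209, -0.3086,  0.11  ]), array([ 0.6498, -0.2164,  0.11  ])] [ 0.6188 -0.3077  0.11  ] [ 0.6354 -0.2625  0.11  ]
0.089 [array([[195.1, 285.7]]), array([[216.3, 275.9]]), array([[236.7, 266.4]])]
0.1 [array([[194.3, 281.9]]), array([[215.8, 272. ]]), array([[236.3, 262.6]])]
0.11 [array([[193.6, 278.3]]), array([[215.2, 268.5]]), array([[235.9, 259.1]])]
```

```bash
python3 -m pendant '[[[85,0,0,8,0],[85,0,0,8,0],[60,0,0,8,0],[40,0,0,8,0],[20,0,0,8,0],[8,0,0,8,0],[8,0,0,8,0],[8,0,0,8,0]]]' 60
python3 - <<'E'
from h import *
go(.637,-.263,.08)
a=cv2.cvtColor(manip.get_image("scene"),cv2.COLOR_RGB2BGR)[230:300,170:260];cv2.imwrite("pics/c6.png",cv2.resize(a,(720,560),interpolation=cv2.INTER_CUBIC))
go(.637,-.263,.08)
E
```

```text
time: 4.48
tool_pos: [0.6358, -0.263, 0.0777]
eef_rot: [0.0, 0.115, 0.993, -0.0]
wrist_force: [-0.6, -0.3, 3.7]
width: 0.168
t 4.48 pos [ 0.6358 -0.263   0.0777] shift mm [-1.1  0.3 -2.3] tooly [ 0.229  0.973 -0.   ] z [ 0. -0. -1.] w 0.168 F [-0.6 -0.3  3.7]
t 4.53 pos [ 0.6359 -0.2631  0.0777] shift mm [-1.1  0.3 -2.3] tooly [ 0.229  0.973 -0.   ] z [ 0. -0. -1.] w 0.166 F [-0.2 -1.6  1.7]
```

View pics/c6.png

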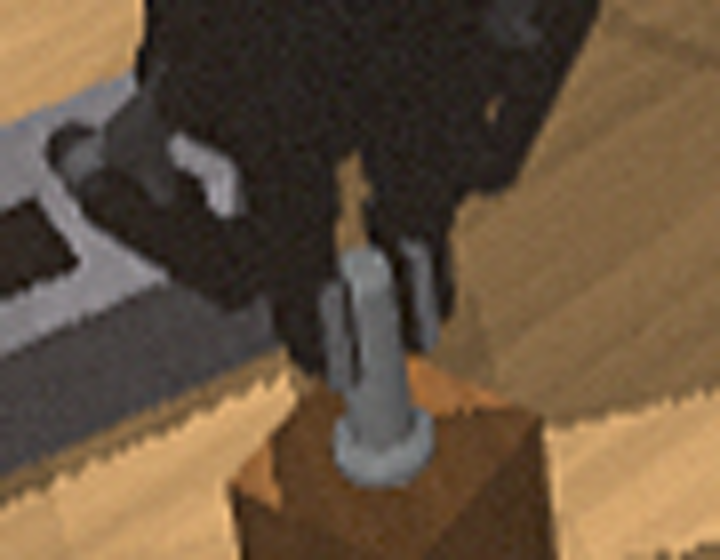

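```bash
python3 -m pendant '[[[8,0,0,0,0],[8,0,0,0,0],[8,0,0,0,0]]]' 60
python3 - <<'E'
from h import *
go(.637,-.263,.08)
E
```

```text
time: 4.78
tool_pos: [0.6359, -0.263, 0.0777]
eef_rot: [0.0, 0.115, 0.993, -0.0]
wrist_force: [0.6, -0.8, 3.5]
width: 0.169
t 4.78 pos [ 0.6359 -0.263   0.0777] shift mm [-1.1  0.3 -2.3] tooly [ 0.229  0.973 -0.   ] z [ 0. -0. -1.] w 0.169 F [ 0.6 -0.8  3.5]
```

```bash
python3 -m pendant '[[[8,0,0,-10,0],[8,0,0,-25,0],[8,0,0,-40,0],[8,0,0,-55,0],[8,0,0,-68,0],[8,0,0,-75,0],[8,0,0,-75,0]]]'
python3 - <<'E'
from h import *
a=cv2.cvtColor(manip.get_image("scene"),cv2.COLOR_RGB2BGR)[200:300,160:280];cv2.imwrite("pics/c7.png",cv2.resize(a,(720,600),interpolation=cv2.INTER_CUBIC))
go(.481,-.2365,.155)
E
```

```text
time: 5.37
tool_pos: [0.6362, -0.2632, 0.1544]
eef_rot: [0.001, 0.115, 0.993, -0.0]
wrist_force: [-0.2, -0.7, -0.6]
width: 0.166
t 5.42 pos [ 0.6359 -0.263   0.1529] shift mm [156.8  -9.6  -2.2] tooly [ 0.229  0.973 -0.   ] z [ 0.001 -0.001 -1.   ] w 0.161 F [ 0.5  0.2 -1.7]
```

View pics/c7.png

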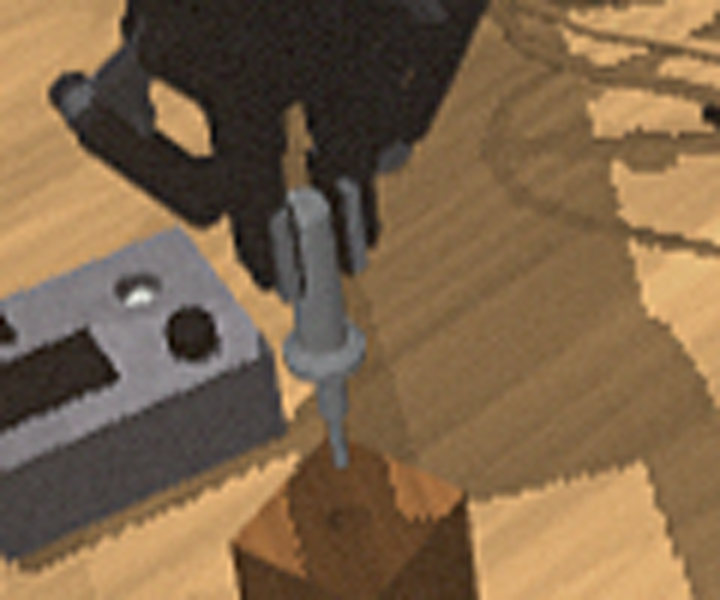

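Run:
```python
from h import *
print(proj("scene",[[.636,-.263,.201],[.636,-.263,.0852]]))
print(plane("scene",(216.9,277.6),.0852),plane("scene",(211.5,233.5),.201))
print(proj("scene",[[.636,-.263,.060],[.481,-.2365,.045],[.481,-.2365,.037]]))
```

```text
[[209.77497095 233.46693413]
 [216.25423367 276.95509686]]
[ 0.63821014 -0.26321114  0.0852    ] [ 0.63832196 -0.2609386   0.201     ]
[[217.52613335 285.46964562]
 [182.46676952 246.56459241]
 [182.99452645 249.12130285]]
```

```bash
python3 -m pendant '[[[8,25,-2,0,0],[8,55,-4,0,0],[8,85,-6,0,0],[8,115,-8,0,0],[8,142,-10,0,0],[8,160,-10,5,0],[8,160,-10,18,0],[8,160,-10,25,0],[8,160,-10,25,0],[8,160,-10,25,0]]]'
python3 - <<'E'
from h import *
S=cv2.cvtColor(manip.get_image("scene"),cv2.COLOR_RGB2BGR);T=cv2.cvtColor(manip.get_image("top"),cv2.COLOR_RGB2BGR)
cv2.imwrite("pics/s8.png",S);cv2.imwrite("pics/t8.png",T)
cv2.imwrite("pics/c8.png",np.hstack([cv2.resize(S[200:300,130:230],(400,400),interpolation=cv2.INTER_CUBIC),cv2.resize(T[190:270,320:400],(400,400),interpolation=cv2.INTER_CUBIC)]))
go(.478,-.2365,.100)
E
```

```text
time: 6.25
tool_pos: [0.4778, -0.236, 0.1268]
eef_rot: [-0.001, 0.115, 0.993, 0.0]
wrist_force: [0.3, 0.6, -1.6]
width: 0.166
t 6.35 pos [ 0.4782 -0.2362  0.1275] shift mm [ 0.1 -0.3 27.5] tooly [ 0.229  0.974 -0.   ] z [-0. -0. -1.] w 0.165 F [-0.7  0.6 -0.1]
```

View pics/c8.png

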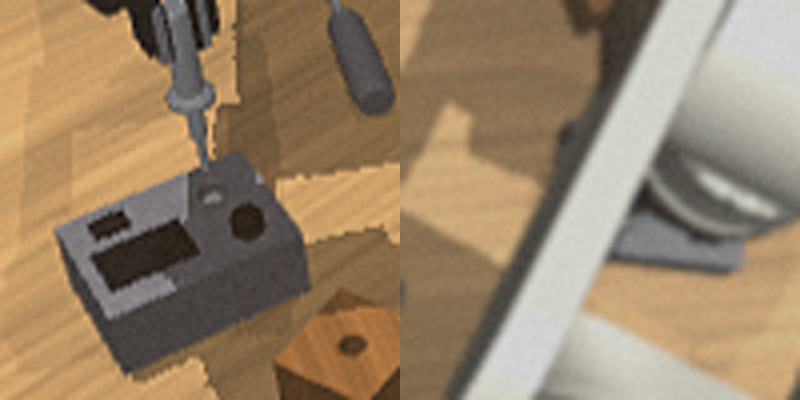

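Run:
```python
import cv2
a=cv2.imread("pics/s8.png")[232:262,165:205];cv2.imwrite("pics/c9.png",cv2.resize(a,(800,600),interpolation=cv2.INTER_CUBIC))
```

```text
(no output)
```

View pics/c9.png

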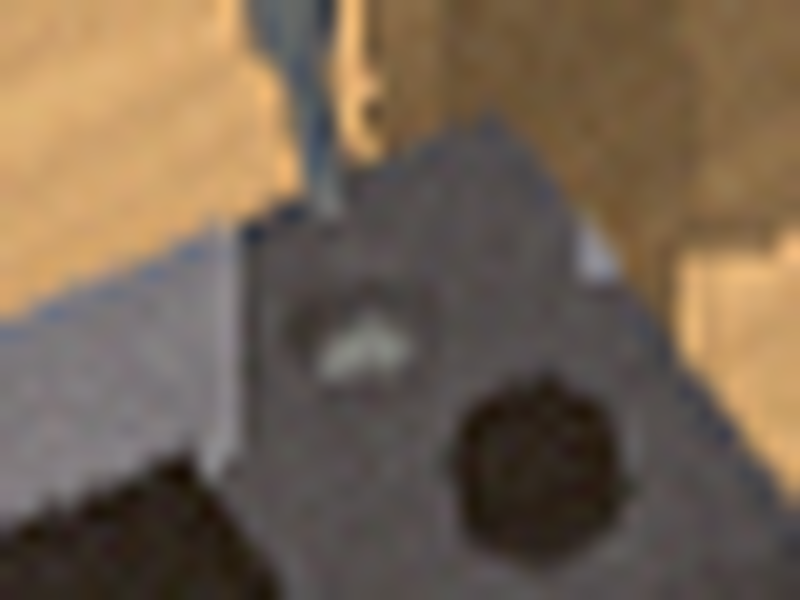

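Run:
```python
from h import *
print(plane("scene",(165+325/20-.5,232+203/20-.5),.0598),plane("scene",(165+358/20-.5,232+335/20-.5),.045))
print(proj("scene",[[.478,-.2362,.0598]]))
```

```text
[ 0.47952879 -0.23737782  0.0598    ] [ 0.48523897 -0.23981654  0.045     ]
[[180.77004002 241.05157985]]
```

Run:
```python
from h import *
t=cv2.imread("pics/top0.png");s=cv2.imread("pics/scene0.png")
def ov(im,c,x0,y0,w,h,k,pts):
    a=cv2.resize(im[y0:y0+h,x0:x0+w],(w*k,h*k),interpolation=cv2.INTER_CUBIC)
    for (x,y),col in pts:
        th=np.linspace(0,2*np.pi,60)
        q=proj(c,np.c_[x+.008*np.cos(th),y+.008*np.sin(th),0*th+.045])
        q=((q-[x0,y0]+.5)*k).astype(np.int32)
        cv2.polylines(a,[q],True,col,1)
    return a
A=ov(t,"top",345,218,25,25,16,[((.481,-.237),(0,0,255))])
B=ov(s,"scene",170,235,25,25,16,[((.483+.0017,-.2375-.001),(0,0,255))])
cv2.imwrite("pics/c10.png",np.hstack([A,B]))
```

```text
(no output)
```

View pics/c10.png

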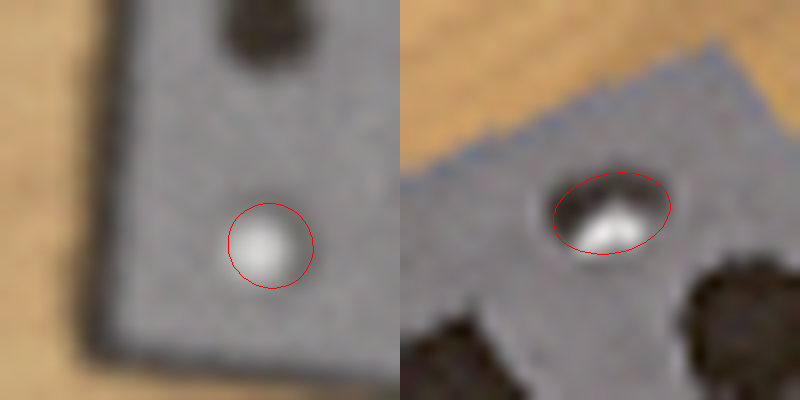

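```bash
python3 -m pendant '[[[8,-4,0,0,0],[8,-4,0,6,0],[8,-4,0,12,0],[8,-4,0,18,0],[8,-4,0,22,0],[8,-4,0,23,0],[8,-4,0,23,0]]]'
python3 - <<'E'
from h import *
go(.482,-.2372,.1007)
S=cv2.cvtColor(manip.get_image("scene"),cv2.COLOR_RGB2BGR)
cv2.imwrite("pics/c11.png",cv2.resize(S[222:262,160:210],(800,640),interpolation=cv2.INTER_CUBIC)[:600])
go(.482,-.2372,.1007)
E
```

```text
time: 6.93
tool_pos: [0.4814, -0.2369, 0.1041]
eef_rot: [-0.0, 0.115, 0.993, 0.0]
wrist_force: [-0.2, 0.2, 0.6]
width: 0.168
t 6.93 pos [ 0.4814 -0.2369  0.1041] shift mm [-0.6 -0.2  3.4] tooly [0.229 0.973 0.   ] z [-0.  0. -1.] w 0.168 F [-0.2  0.2  0.6]
t 6.98 pos [ 0.4815 -0.2369  0.1045] shift mm [-0.5 -0.2  3.8] tooly [0.229 0.973 0.   ] z [-0.  0. -1.] w 0.167 F [-0.2  0.2 -0.3]
```

View pics/c11.png

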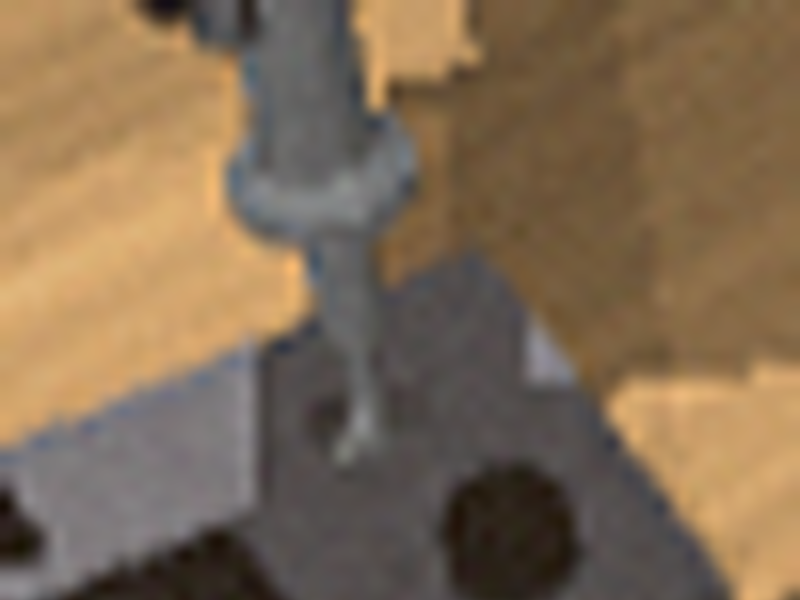

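```bash
for i in 1; do python3 -m pendant '[[[8,0,0,1,0],[8,0,0,2,0],[8,0,0,3,0],[8,0,0,4,0],[8,0,0,4,0],[8,0,0,4,0]]]'; done
```

```text
time: 7.48
tool_pos: [0.4816, -0.2371, 0.1006]
eef_rot: [0.0, 0.115, 0.993, -0.0]
wrist_force: [-0.6, 0.1, 3.0]
width: 0.165
```

```bash
python3 -m pendant '[[[8,0,0,1,0],[8,0,0,1,0],[8,0,0,1,0],[8,0,0,1,0]]]'; python3 -m pendant '[[[8,0,0,1,0],[8,0,0,1,0],[8,0,0,1,0],[8,0,0,1,0]]]'
```

```text
time: 7.82
tool_pos: [0.4819, -0.2372, 0.1001]
eef_rot: [0.001, 0.115, 0.993, -0.0]
wrist_force: [-0.1, 0.9, 9.7]
width: 0.168
time: 8.15
tool_pos: [0.4822, -0.2374, 0.0997]
eef_rot: [0.001, 0.115, 0.993, -0.001]
wrist_force: [-0.8, 1.4, 15.0]
width: 0.163
```

Contact force is 15 N, so the button is bottomed. I retract and take the stylus back to the block.

```bash
python3 -m pendant '[[[8,0,0,-6,0],[8,0,0,-18,0],[8,0,0,-34,0],[8,0,0,-48,0],[8,0,0,-54,0],[8,0,0,-54,0],[8,0,0,-54,0]]]'
python3 - <<'E'
from h import *
go(.6360,-.263,.153)
E
```

```text
time: 8.73
tool_pos: [0.4815, -0.237, 0.1523]
eef_rot: [0.0, 0.115, 0.993, -0.0]
wrist_force: [0.8, -0.2, -0.2]
width: 0.17
t 8.73 pos [ 0.4815 -0.237   0.1523] shift mm [-156.3   10.    -0.7] tooly [ 0.229  0.973 -0.   ] z [ 0. -0. -1.] w 0.17 F [ 0.8 -0.2 -0.2]
```

```bash
python3 -m pendant '[[[8,-25,2,0,0],[8,-55,4,0,0],[8,-85,6,0,0],[8,-115,8,0,0],[8,-140,9,0,0],[8,-152,10,0,0],[8,-156,10,0,0],[8,-156,10,0,0],[8,-156,10,0,0]]]'
python3 - <<'E'
from h import *
S=cv2.cvtColor(manip.get_image("scene"),cv2.COLOR_RGB2BGR)
cv2.imwrite("pics/c12.png",cv2.resize(S[200:300,160:280],(720,600),interpolation=cv2.INTER_CUBIC))
go(.636,-.263,.153)
E
```

```text
time: 9.48
tool_pos: [0.635, -0.2628, 0.1517]
eef_rot: [-0.001, 0.115, 0.993, 0.0]
wrist_force: [-0.1, 0.9, -0.2]
width: 0.165
t 9.53 pos [ 0.6349 -0.2628  0.1522] shift mm [-1.2  0.1 -0.8] tooly [ 0.229  0.973 -0.   ] z [-0.001  0.    -1.   ] w 0.167 F [ 0.3 -0.2 -0.4]
```

View pics/c12.png

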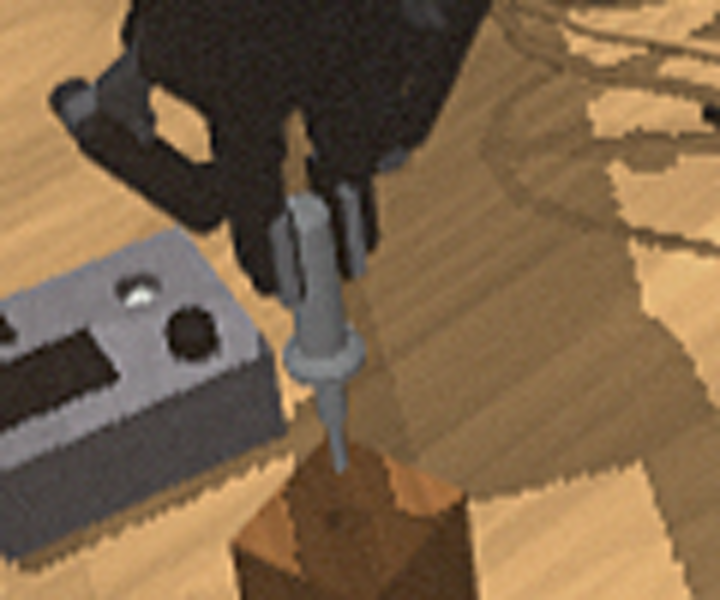

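```bash
python3 -m pendant '[[[8,-1,0,8,0],[8,-1,0,18,0],[8,-1,0,28,0],[8,-1,0,38,0],[8,-1,0,48,0],[8,-1,0,58,0],[8,-1,0,66,0],[8,-1,0,72,0],[8,-1,0,73,0],[8,-1,0,73,0]]]'; python3 -c "
from h import *
go(.636,-.263,.0777)"
```

```text
time: 10.37
tool_pos: [0.6366, -0.2632, 0.0791]
eef_rot: [-0.0, 0.115, 0.993, 0.0]
wrist_force: [-0.6, 0.5, -0.1]
width: 0.161
t 10.37 pos [ 0.6366 -0.2632  0.0791] shift mm [0.6 0.  1.4] tooly [ 0.229  0.973 -0.   ] z [-0.  0. -1.] w 0.161 F [-0.6  0.5 -0.1]
```

Inserted with no side force. I lower the last bit until the collar touches, then open.

```bash
python3 -m pendant '[[[8,0,0,1,0],[8,0,0,2,0],[8,0,0,2,0]]]'; python3 -m pendant '[[[30,0,0,1,0],[50,0,0,1,0],[85,0,0,0,0],[85,0,0,0,0],[85,0,0,0,0],[85,0,0,0,0],[85,0,0,0,0]]]'
python3 - <<'E'
from h import *
S=cv2.cvtColor(manip.get_image("scene"),cv2.COLOR_RGB2BGR)
cv2.imwrite("pics/c13.png",cv2.resize(S[220:320,160:280],(720,600),interpolation=cv2.INTER_CUBIC))
go(.636,-.263,.2)
E
```

```text
time: 10.62
tool_pos: [0.6369, -0.2633, 0.0778]
eef_rot: [0.0, 0.115, 0.993, -0.0]
wrist_force: [0.0, -0.9, -1.1]
width: 0.163
time: 11.2
tool_pos: [0.6367, -0.2632, 0.0774]
eef_rot: [-0.0, 0.115, 0.993, -0.0]
wrist_force: [-0.2, 0.3, 0.7]
width: 0.997
t 11.25 pos [ 0.6367 -0.2632  0.0774] shift mm [   0.7    0.  -122.6] tooly [ 0.229  0.973 -0.   ] z [-0. -0. -1.] w 0.993 F [ 0.6 -0.4 -0.3]
```

View pics/c13.png

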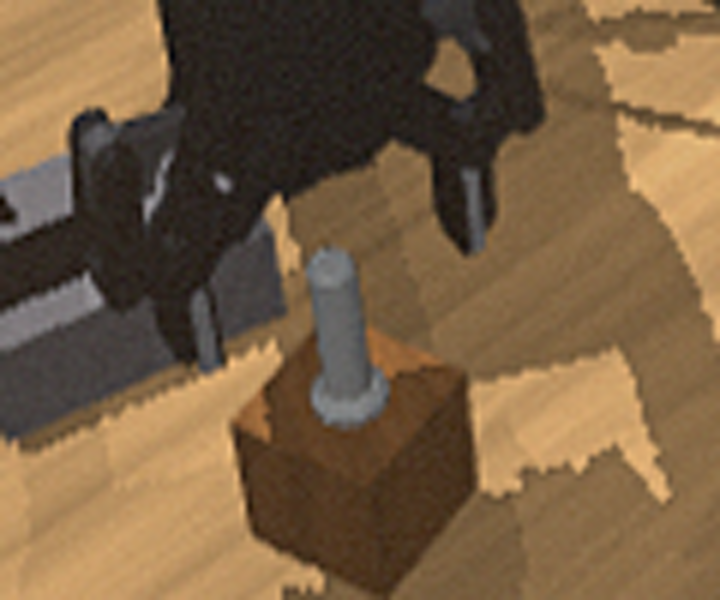

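The stylus is home: the collar sits on the block and the fingers are clear. I fit the battery pose on the saved pictures.

```bash
python3 -m pendant '[[[85,0,0,-30,0],[85,0,0,-65,0],[85,0,0,-100,0],[85,0,0,-130,0],[85,0,0,-150,0]]]'
cat > ov.py <<'E'
from h import *
import sys
x,y,yaw=map(float,sys.argv[1:4])
t=cv2.imread("pics/top0.png");s=cv2.imread("pics/scene0.png")
def rect(hx,hy,z):
    c,n=np.cos(yaw),np.sin(yaw)
    return np.array([[x+c*a-n*b,y+n*a+c*b,z] for a,b in((hx,hy),(-hx,hy),(-hx,-hy),(hx,-hy))])
out=[]
for im,c,x0,y0 in((t,"top",232,180),(s,"scene",285,155)):
    w=45;k=8
    a=cv2.resize(im[y0:y0+55,x0:x0+w],(w*k,55*k),interpolation=cv2.INTER_CUBIC)
    off=np.array([.0017,-.001,0])*(c=="scene")
    for z,col in((.144,(0,0,255)),(.106,(0,255,0))):
        q=((proj(c,rect(.038,.021,z)+off)-[x0,y0]+.5)*k).astype(np.int32)
        cv2.polylines(a,[q],True,col,1)
    out.append(a)
cv2.imwrite(sys.argv[4],np.hstack(out))
E
python3 ov.py .5815 .069 .1 pics/o1.png
```

```text
time: 11.67
tool_pos: [0.6371, -0.2633, 0.2312]
eef_rot: [0.002, 0.115, 0.993, -0.001]
wrist_force: [-0.4, -1.5, 0.6]
width: 0.99
```

View pics/o1.png

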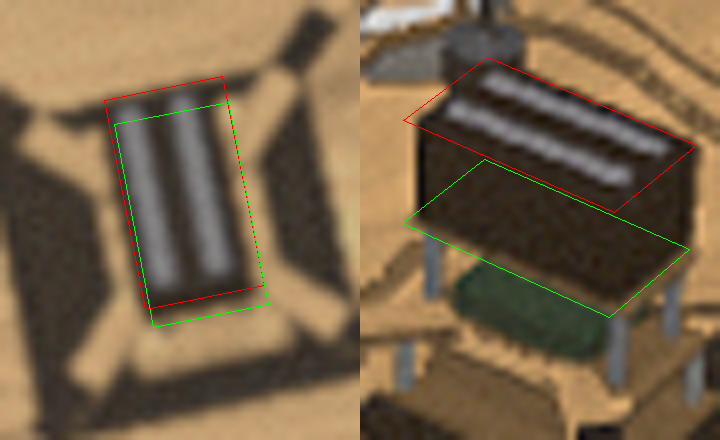

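```bash
python3 ov.py .583 .0675 .06 pics/o2.png
```

```text
(no output)
```

View pics/o2.png

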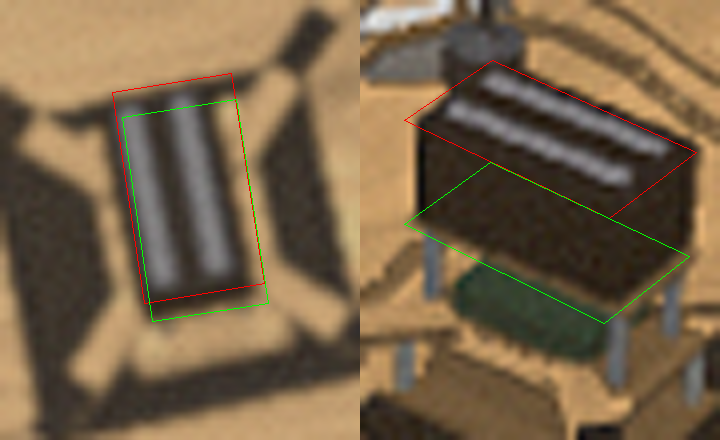

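```bash
python3 - <<'E'
from h import *
f=lambda p:(285+(p[0]-360)/8-.5,155+p[1]/8-.5)
g=lambda p:(232+p[0]/8-.5,180+p[1]/8-.5)
for c,h,pts in(("scene",f,[(487,77),(668,152),(452,105),(630,183)]),("top",g,[(163,285),(128,112),(218,270),(180,100)])):
    P_=[plane(c,h(p),.1445) for p in pts];m=np.mean(P_,0)
    for i in(0,2): d=P_[i+1]-P_[i];print(c,"yaw",np.arctan2(d[1],d[0]),np.hypot(d[0],d[1]))
    print(m)
E
python3 ov.py .5805 .071 .12 pics/o3.png
```

```text
scene yaw 0.11081447557641808 0.06510694367488247
scene yaw 0.09132956748838603 0.06455553922912327
[0.58420598 0.07085806 0.1445    ]
top yaw 0.10871821426077745 0.06292637915700333
top yaw 0.12506913346188508 0.06216614135173313
[0.58212774 0.07311003 0.1445    ]
```

View pics/o3.png

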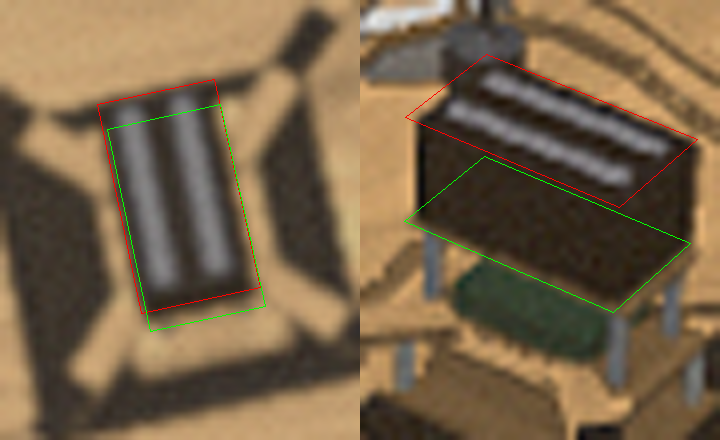

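```bash
python3 -c "
from h import *
go(.582,.071,.22)"
```

```text
t 11.67 pos [ 0.6371 -0.2633  0.2312] shift mm [130.1 312.9  10.5] tooly [ 0.229  0.973 -0.001] z [ 0.003 -0.002 -1.   ] w 0.99 F [-0.4 -1.5  0.6]
```

```bash
python3 -m pendant '[[[85,12,30,0,-0.04],[85,26,63,0,-0.08],[85,40,96,0,-0.12],[85,54,129,0,-0.16],[85,68,162,0,-0.2],[85,81,195,0,-0.24],[85,95,228,0,-0.28],[85,108,261,0,-0.32],[85,122,293,0,-0.341],[85,130,313,0,-0.341]]]' 100;python3 -m pendant '[[[85,0,0,0,0],[85,0,0,0,0],[85,0,0,0,0]]]'
python3 - <<'E'
from h import *
S=cv2.cvtColor(manip.get_image("scene"),cv2.COLOR_RGB2BGR)
cv2.imwrite("pics/c14.png",cv2.resize(S[100:250,200:400],(800,600),interpolation=cv2.INTER_CUBIC))
go(.582,.071,.114)
E
```

```text
time: 12.5
tool_pos: [0.5808, 0.0743, 0.2277]
eef_rot: [0.0, -0.057, 0.998, 0.0]
wrist_force: [1.0, 0.3, -0.9]
width: 0.997
time: 12.75
tool_pos: [0.5818, 0.071, 0.2274]
eef_rot: [0.0, -0.055, 0.998, -0.0]
wrist_force: [0.2, 0.1, -0.4]
width: 0.991
t 12.8 pos [0.5819 0.0706 0.2273] shift mm [ -0.2   0.4 113.3] tooly [-0.109  0.994 -0.   ] z [-0. -0. -1.] w 0.997 F [-0.8 -0.6  0.3]
```

View pics/c14.png

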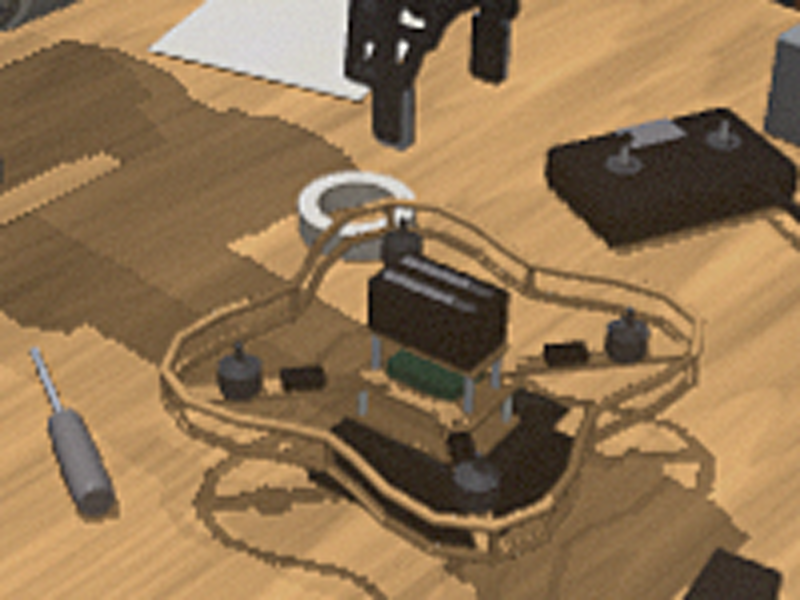

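```bash
python3 -m pendant '[[[85,0,0,20,0],[85,0,0,40,0],[85,0,0,60,0],[85,0,0,75,0],[85,0,0,85,0],[85,0,0,94,0],[85,0,0,98,0],[85,0,0,98,0]]]'
python3 - <<'E'
from h import *
S=cv2.cvtColor(manip.get_image("scene"),cv2.COLOR_RGB2BGR)
cv2.imwrite("pics/c15.png",cv2.resize(S[130:230,240:380],(800,571),interpolation=cv2.INTER_CUBIC))
go(.582,.071,.114)
E
```

```text
time: 13.47
tool_pos: [0.5817, 0.0709, 0.1289]
eef_rot: [-0.0, -0.055, 0.998, -0.0]
wrist_force: [-0.3, -0.8, -0.6]
width: 0.997
t 13.52 pos [0.5819 0.071  0.1297] shift mm [-0.1 -0.  15.7] tooly [-0.11   0.994 -0.   ] z [ 0. -0. -1.] w 0.993 F [ 0.1 -0.1  0.4]
```

View pics/c15.png

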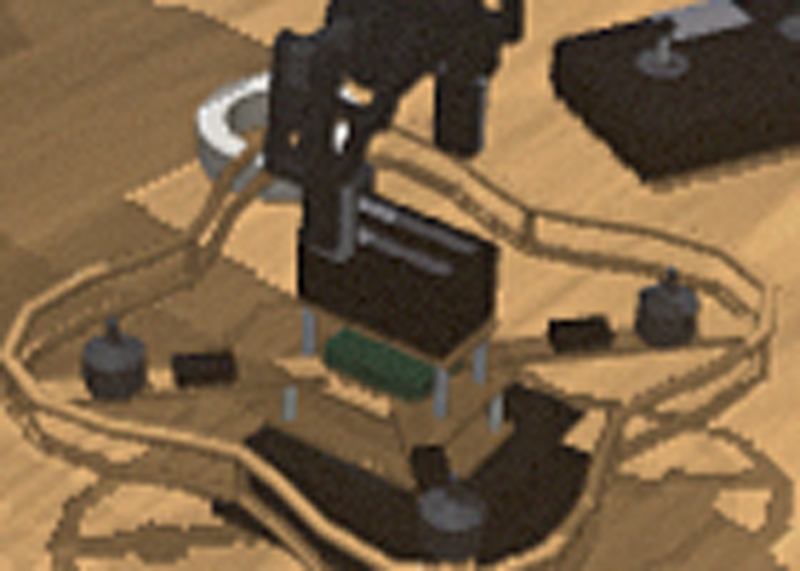

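```bash
python3 -m pendant '[[[85,0,0,10,0],[85,0,0,18,0],[85,0,0,24,0],[85,0,0,24,0],[85,0,0,24,0]]]'
python3 - <<'E'
from h import *
S=cv2.cvtColor(manip.get_image("scene"),cv2.COLOR_RGB2BGR)
cv2.imwrite("pics/c16.png",cv2.resize(S[130:230,240:380],(800,571),interpolation=cv2.INTER_CUBIC))
go(.582,.071,.114)
E
```

```text
time: 13.93
tool_pos: [0.5816, 0.0713, 0.105]
eef_rot: [-0.0, -0.055, 0.998, -0.0]
wrist_force: [0.4, -0.6, 0.7]
width: 0.998
t 13.98 pos [0.5818 0.0713 0.1054] shift mm [-0.2 -0.3 -8.6] tooly [-0.11   0.994 -0.   ] z [-0. -0. -1.] w 0.997 F [ 0.1 -0.3 -0.2]
```

View pics/c16.png

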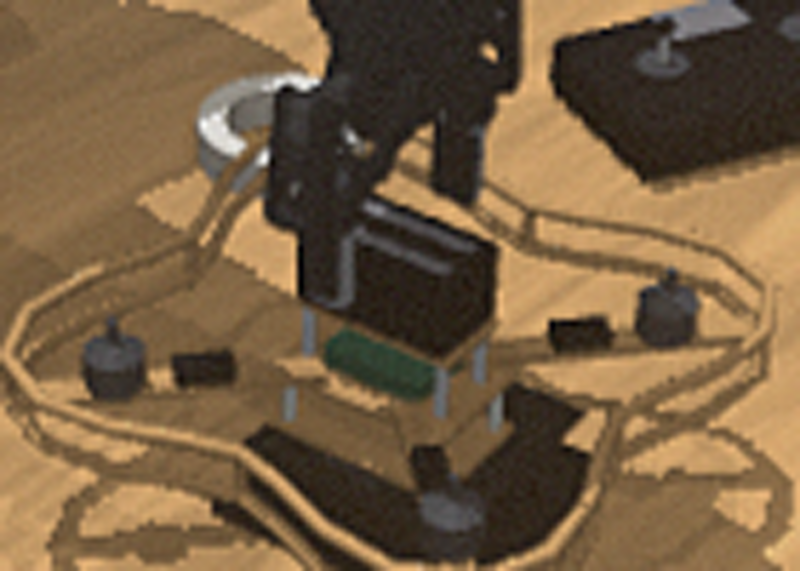

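```bash
python3 -m pendant '[[[70,0,0,0,0],[60,0,0,0,0],[50,0,0,0,0],[44,0,0,0,0],[36,0,0,0,0],[32,0,0,0,0],[32,0,0,0,0],[32,0,0,0,0],[32,0,0,0,0]]]' 90
python3 - <<'E'
from h import *
S=cv2.cvtColor(manip.get_image("scene"),cv2.COLOR_RGB2BGR)
cv2.imwrite("pics/c17.png",cv2.resize(S[130:230,240:380],(800,571),interpolation=cv2.INTER_CUBIC))
go(.582,.071,.205)
E
```

```text
time: 14.73
tool_pos: [0.582, 0.0714, 0.106]
eef_rot: [0.001, -0.055, 0.998, 0.0]
wrist_force: [-0.3, 1.7, 6.1]
width: 0.473
t 14.78 pos [0.5821 0.0715 0.106 ] shift mm [ -0.   -0.5 -99. ] tooly [-0.11   0.994  0.   ] z [ 0.001  0.    -1.   ] w 0.469 F [-1.1  1.8  6.7]
```

View pics/c17.png

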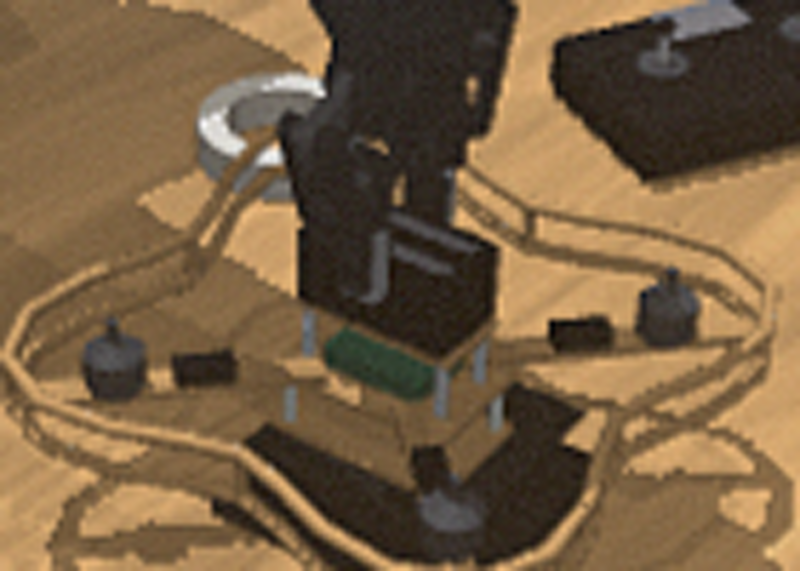

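Gripped on the pack: the opening reads about 40 mm, close to the pack's 42 mm. I lift slowly.

```bash
python3 -m pendant '[[[32,0,0,-4,0],[32,0,0,-10,0],[32,0,0,-20,0],[32,0,0,-32,0],[32,0,0,-44,0],[32,0,0,-56,0],[32,0,0,-68,0],[32,0,0,-80,0],[32,0,0,-91,0],[32,0,0,-98,0]]]'; python3 -m pendant '[[[32,0,0,0,0],[32,0,0,0,0],[32,0,0,0,0],[32,0,0,0,0]]]'
python3 - <<'E'
from h import *
for c in("scene","top"): cv2.imwrite(f"pics/{c}18.png",cv2.cvtColor(manip.get_image(c),cv2.COLOR_RGB2BGR))
go(.582,.071,.205)
E
```

```text
time: 15.62
tool_pos: [0.582, 0.0713, 0.2053]
eef_rot: [0.001, -0.055, 0.998, -0.0]
wrist_force: [-0.1, -0.1, -3.9]
width: 0.469
time: 15.95
tool_pos: [0.5815, 0.0713, 0.2026]
eef_rot: [-0.001, -0.055, 0.998, -0.0]
wrist_force: [-0.1, 0.8, -2.6]
width: 0.47
t 16.05 pos [0.5815 0.0713 0.2028] shift mm [-0.4 -0.3 -2.2] tooly [-0.11   0.994  0.   ] z [-0.001 -0.    -1.   ] w 0.468 F [ 0.   0.2 -4. ]
```

View pics/scene18.png

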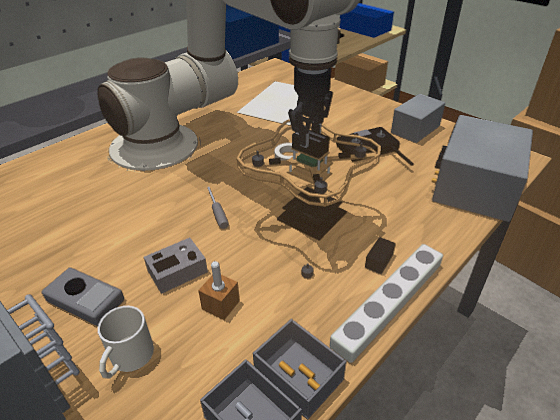

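The drone is in the air, level and clear of the stand. The stylus is in its block and the bystanders look unmoved. I hold for more than 3 s.

```bash
for i in 1 2 3 4; do python3 -m pendant '[[[32,0,0,0,0],[32,0,0,0,0],[32,0,0,0,0],[32,0,0,0,0],[32,0,0,0,0],[32,0,0,0,0],[32,0,0,0,0],[32,0,0,0,0],[32,0,0,0,0],[32,0,0,0,0]]]'|tr '\n' ' '; echo; done
python3 - <<'E'
from h import *
for c in("scene","top"): cv2.imwrite(f"pics/{c}19.png",cv2.cvtColor(manip.get_image(c),cv2.COLOR_RGB2BGR))
a=cv2.imread("pics/scene19.png");b=cv2.imread("pics/top19.png")
cv2.imwrite("pics/c19.png",np.hstack([cv2.resize(a[120:270,220:400],(400,333)),cv2.resize(b[130:270,180:400],(400,333))]))
m=cv2.absdiff(a,cv2.imread("pics/scene18.png"));print(m.mean(),m.max())
E
```

```text
time: 16.88 tool_pos: [0.5818, 0.0713, 0.2034] eef_rot: [0.0, -0.055, 0.998, -0.0] wrist_force: [0.3, 0.7, -3.2] width: 0.466 
time: 17.72 tool_pos: [0.5817, 0.0713, 0.2034] eef_rot: [-0.0, -0.055, 0.998, -0.0] wrist_force: [-1.7, 0.2, -3.2] width: 0.47 
time: 18.55 tool_pos: [0.5817, 0.0713, 0.2034] eef_rot: [-0.0, -0.055, 0.998, -0.0] wrist_force: [-0.3, -0.6, -2.9] width: 0.47 
time: 19.38 tool_pos: [0.5817, 0.0713, 0.2034] eef_rot: [-0.0, -0.055, 0.998, -0.0] wrist_force: [0.4, -0.3, -4.0] width: 0.471 
2.988089569160998 106
```

View pics/c19.png

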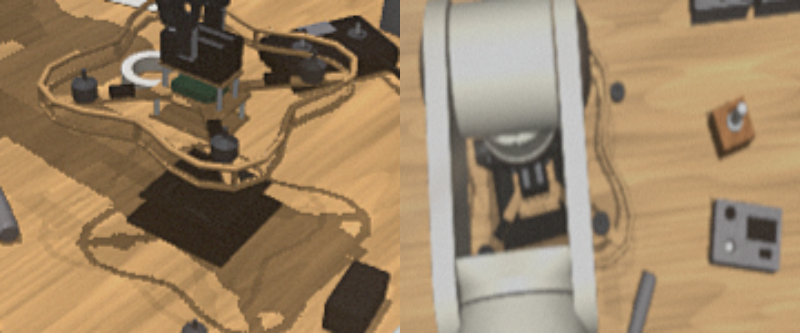

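```bash
python3 -c "
from bench import manip
print(manip.close_job())"
```

```text
the job is handed in; nothing more can be done
None
```

I finished the job and handed it in at about 19.5 s of the 67 s allowed; no verdict was reported.

- **Button:** I took the stylus from its block and pressed the recessed button with its tip. The force rose from about 3 N to 15 N, which means the button hit its stop.
- **Stylus:** I put it back with no noticeable side force. The picture showed the collar seated on the block and the fingers clear before I moved away.
- **Drone:** I gripped it by the battery pack at 90 N, with the opening reading about 40 mm on the 42 mm pack. I then lifted it straight up about 97 mm and held it for over 3 s. During the hold the tool pose was steady to 0.1 mm from about 17 s on, and the wrist carried about 3 to 4 N.
- **Last pictures:** The drone looked level and clear of its stand. The stylus was in its block, and the bystanders in view looked unmoved.

**Disagreements and limits:**
- The open fingertips appeared about 20 mm farther back in the pictures than the stated geometry gives. I set the grasp heights from the pictures.
- The drone's tilt was judged by eye only.
- The wrist load at the end was slightly below the 3.4 to 5.9 N that the drone's mass range implies. The reading varied by about 1 N.

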